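Rack the buffer dam and show the gel cassette label up to the code reader

TASK

The gel run is over and two things are dripping on edge in the drain tray: put the green buffer dam away first, standing it on edge right down in one of the two free slots of the drying rack and letting go of it. Then take the glass gel cassette - its small corner notch marks the frosted, labelled end, and tells which face the label is on - by its clear end, fingers off the frosted band, and hold it up steady to the code reader, label tilted up square to the reader's window, about a hand's breadth (7 to 16 cm) in front of it and centred on it; finish while still holding it there. Do not bump the reader, and leave the spare plates and the other things on the bench where they are.

Things in the scene. Friction and masses are not known exactly. Their poses are not given: they have to be found in the camera images.
- drain_tray: White tray 140 (its x) x 200 (y) x 22 mm, fixed, turned any way. Origin: centre of underside; inner floor at z = 4 mm. Two slots along x, at y = -30 and +30 mm, each between steel wire hoops 72 mm long, 44 mm high above the floor, 12 mm apart inside, flared to 18 mm at the mouth. One holds the gel cassette, one the buffer dam, standing on the floor.
- drying_rack: Grey rack, base 130 (its x) x 190 (y) mm, fixed. Origin: centre of underside; plates stand on its base at z = 4 mm. Four slots along x, at y = -63, -21, 21, 63 mm, each between steel wire hoops 72 mm long, 44 mm high above the base, 12 mm apart inside, flared to 18 mm at the mouth. Spare plates fill the outer two; the inner two (y = -21, 21) are free. A plate stands centred at x = 0.
- buffer_dam: Green ribbed plastic plate 100 (its x) x 8 (y, thickness) x 80 mm (z, up as it stands), 70 g, same both ways round. Origin: centre of its lower long edge. Grip across the 8 mm at the top edge from above; beside it 52 mm are free to the next plate in the tray, 34 mm in the rack.
- gel_cassette: Glass plates, pale blue gel between: 100 (its x) x 8 (y) x 80 mm (z, up as it stands), 160 g. Origin: centre of lower long edge. The +x end is frosted white from x = 22 to 50 mm, with a 12 mm square notch in its top corner; -x end clear. Striped label on the +y face: seen from that face, notch at top left. TCP at x < 8 mm keeps the fingers off the frosting. 52 mm free beside it.
- label (a point): Centre of the code label (22 x 48 mm) on the gel cassette's +y face: x = 36, y = 4, z = 34 mm in the cassette's frame; its axes are those of the cassette.
- code_reader: Hands-free code reader: black round base of 110 mm diameter, fixed to the bench, steel gooseneck rising 340 mm from its middle. Origin: centre of the base's underside. At yaw 0 its head, 45 mm to -x of the origin, looks towards the robot (-x) and down.
- reader_head: White head of the reader, 66 wide, 52 high, 60 mm deep, fixed. Origin: centre of its dark window, 310 mm above the bench. z axis: out of the window along the line of sight, 40 degrees below level; y level; x up and towards the robot. It reads a label 70 to 160 mm out along z, within 30 mm of the axis in x and in y, square to it within 17 degrees.
- spare_plate_a: Clear glass spare plate pair, 100 x 8 x 80 mm, loose, standing in the rack's slot at y = -63 mm. Origin: centre of its lower edge. To be left alone.
- spare_plate_b: The same, in the rack's slot at y = +63 mm. To be left alone.
- bottle_a: Clear bottle with blue cap, 86 mm diameter, 180 mm high, loose, on the left. Origin: centre of its underside. Bystander.
- bottle_b: Amber bottle with blue cap, 70 mm diameter, 150 mm high, loose, on the left. Origin: centre of its underside. Bystander.
- beaker: Small glass beaker, 60 mm diameter, 75 mm high, loose, in the middle near the robot. Origin: centre of its underside. Bystander.
- tip_box: Pale blue pipette tip box, 90 x 127 x 68 mm, loose, on the right. Origin: centre of its underside. Bystander.
- gel_wedge: Yellow gel wedge lying flat, 100 x 45 mm, 6 mm high, loose, in the middle of the bench. Origin: underside of its blade's centre. Bystander.
There are look-alikes about, which are no part of the job. Leave any purple look-alike of the gel_cassette alone.

How it is judged:
On the way:
1. the buffer dam stands on edge, right down in a free slot of the drying rack, and is let go ((y of buffer_dam in the frame of drying_rack between 0.015 and 0.027 m or y of buffer_dam in the frame of drying_rack between -0.027 and -0.015 m) and x of buffer_dam in the frame of drying_rack between -0.03 and 0.03 m and z of buffer_dam in the frame of drying_rack between -0.002 and 0.01 m and angle between buffer_dam's own z axis and vertical below 0.2 rad and angle between the x axis of buffer_dam and the x axis of drying_rack, either way round below 0.15 rad and contact force between the fingers and buffer_dam below 0.1 N and linear speed of buffer_dam below 0.03 m/s), for 0.2 s.
At the end, for the whole second after the job is handed in: Dam upright on edge, let go, right down in an inner rack slot. Cassette held still in the air by its clear part (TCP at cassette x < 8 mm), touching nothing else; label 70-160 mm out from the reader window, within 30 mm of its axis in x and y, facing it within 0.3 rad, turned up (all of step 1 and z of label in the frame of reader_head between 0.07 and 0.16 m and x of label in the frame of reader_head between -0.03 and 0.03 m and y of label in the frame of reader_head between -0.03 and 0.03 m and angle between the y axis of gel_cassette and the z axis of reader_head, either way round below 0.3 rad and angle between gel_cassette's own y axis and vertical below 1.2 rad and x of the grasp point in the frame of gel_cassette between -0.06 and 0.008 m and contact force between the fingers and gel_cassette above 2 N and linear speed of gel_cassette below 0.03 m/s and angular speed of gel_cassette below 0.3 rad/s and contact force between gel_cassette and code_reader below 0.1 N and height (world z) of gel_cassette above 0.1 m); the arm keeps its last pose, push and grip.
It fails at once if a spare plate or another thing on the bench is shifted by more than 25 mm (distance of any of spare_plate_a, spare_plate_b, bottle_a, bottle_b, beaker, tip_box, gel_wedge from where it was at the start of the episode above 0.025 m).
It fails at once if the code reader is bumped (contact force between code_reader and anything else above 2 N).
It fails at once if a bottle, the beaker or a spare plate is tipped (angle between any of spare_plate_a, spare_plate_b, bottle_a, bottle_b, beaker's own z axis and vertical above 0.35 rad).
It also fails if it takes over 64 s, if anything falls off the work surface, if the arm or the gripper's body presses on something with over 40 N, if the wrist force passes 120 N, or if a joint passes its speed limit or range.

ROBOT

A 7-joint arm with a two-finger parallel gripper is mounted at the origin on the work surface. World frame = base frame: x ahead of the robot, y to its left, z up, the work surface at z = 0. Lengths are in m, angles in rad, forces in N, time in s.
With the tool pointing down it reaches from about 0.425 to 0.925 m from the base axis. Payload 6.8 kg.
Tool frame: the origin (TCP) lies between the finger pads, 19 mm behind the fingertips; this is the grasp point; z points along the fingers, y is the line along which they close (so a half turn about z gives the same grasp; the last joint's range is limited). The gripper opens to 85 mm and grips with 20 to 120 N. Pads are 22 mm wide; open, the fingers measure 114 mm over their backs; the gripper's body (76 mm by 85 mm) begins 54 mm behind the grasp point. The pads swing forward as they close: fully open they stand 13 mm farther back than shut.
Start: joints at [-1.226, 0.477, 0.022, 1.555, -0.011, 1.109, -0.083], TCP at [0.295, 0.607, 0.25] pointing down, gripper open.
Joint ranges: [-2.96, 2.96], [-0.34, 2.1], [-1.41, 1.46], [0.24, 2.44], [-1.37, 4.51], [0.17, 1.92], [-2.96, 2.96]. Speed limits (rad/s): [2.39, 2.39, 3.14, 3.14, 3.14, 3.14, 3.14].

INTERFACE

Orientations are given as a unit quaternion [w, x, y, z].
In Python, from station import * gives the robot as it stands.
- The arm moves only by the shell command python3 -m creep 'ROWS' [FORCE]. ROWS is JSON, a list of rows, each a list of 7 numbers: the gripper command: -1 is shut, 1 is fully open, values between are in proportion, then the shift along the world's x, y, z in mm, then the turn, a rotation vector about the world's x, y, z in rad. A call has 1 to 5 rows; each row shifts and turns the commanded pose from where the row before left it; what a row does not reach is not made up. A row lasts 1/8 s, in which the tool goes at most 62.5 mm and 10.7 degrees, less where a joint would pass 70% of its speed; a pose out of reach is approached as far as the arm can. A call is refused whole if a number of a shift passes 62.5 or a number of a turn 0.188, either way. A call with a gripper value outside its range is refused whole. The fingers move at their own pace and stop on an object; FORCE is the grip in N (left out, the last holds). Time passes only in rows, so rows that do not move let the fingers close. It gives the time, the measured TCP pose, the force, the opening and the grip force at its end, in the units of the state.
- get_obs(): the state, without advancing time (a new reading comes with each control period).
- read_camera(name): name is "side" or "top" or "wrist"; returns (picture, depth): 420x560x3 uint8, red, green, blue; 420x560 float32, m along the optical axis (not along the pixel's ray), 0 where there is no reading.
- camera_params(name): a dict with "intrinsics" (3x3 intrinsics, pixels), "cam_to_world" (4x4, takes a point from camera to world coordinates); the wrist camera has in their place "mount" (4x4, takes a point from camera to tool coordinates, whose origin is the TCP and whose axes are the flange's). Camera axes: x right, y up, looking along -z (the intrinsics and any distortion apply to the point x, -y, -z); pixel columns grow to the right and rows downward; lengths in m; the calibration is good to about 2 mm. A picture is of the moment at which its call begins: read the wrist's pose just before it. camera_params takes no time and is no camera call.
- hand_in(): hands the job in; it is judged then, once.
The state is a dict: "t": time; "q": joint angles; "joint_vel": joint speeds; "joint_torque": joint torques, N m; "eef_pos": TCP position; "tool_rot": TCP orientation; "contact_force": force on the tool from outside, world axes, zero at the start; "torque": the same for the moment, N m; "gripper_width": opening from 0.0 (shut) to 1.0 (fully open); "grasp_force": force on a finger pad.
Only numpy, scipy, OpenCV 4.12 (cv2) and the standard library are available. Lean on these libraries where they do the work, as an engineer would, in place of code of your own. Each camera call takes 0.05 s, during which the arm holds its last target. There are 200 camera calls.

## Working session

There is one attempt and no reset: what is moved stays moved. The work goes in short steps, Python scripts to look and compute and a shell command to move; the robot and the scene stay as the last step left them, time stands still between calls to the robot, and variables do not carry over. Pictures are saved under pics/ and viewed, at most 10 in all, crops included, and the job is handed in when it is done.

```bash
ls; mkdir -p pics; python3 - <<'E'
from station import *
import numpy as np,cv2
o=get_obs();print(o)
for n in("side","top"):
    p,d=read_camera(n);c=camera_params(n);print(n,c)
    np.savez(n+".npz",p=p,d=d,K=c["intrinsics"],T=c["cam_to_world"]);cv2.imwrite(f"pics/{n}0.png",p[:,:,::-1])
print(camera_params("wrist"))
E
```

```text
pics
{'t': 0.0, 'q': array([-1.2260908 ,  0.47777363,  0.02237562,  1.55646233, -0.01151459,
        1.10927661, -0.0830885 ]), 'joint_vel': array([-1.86754106e-03, -6.26277765e-04,  5.24122375e-04,  7.98955041e-04,
       -5.29971119e-05, -1.98967005e-03, -1.67460744e-03]), 'joint_torque': array([-8.02573668e-04, -5.96437633e+01,  1.60711281e+00, -2.81211591e+01,
        1.23352601e-02,  9.23705811e-03,  3.06086326e-05]), 'eef_pos': array([0.29508999, 0.60646287, 0.24903953]), 'tool_rot': array([-1.34324107e-04,  2.24476095e-01,  9.74479184e-01, -8.85524560e-04]), 'contact_force': array([ 0.5612377 ,  0.66216105, -0.31615192]), 'torque': array([-0.03414343, -0.00324545, -0.00931811]), 'grasp_force': 0.0, 'gripper_width': 1.0010562922605337}
side {'intrinsics': array([[451.60833974,   0.        , 274.00857967],
       [  0.        , 451.60833974, 204.86879905],
       [  0.        ,   0.        ,   1.        ]]), 'cam_to_world': array([[ 0.97902232,  0.13220498, -0.15503914,  0.35692009],
       [-0.20342983,  0.59138905, -0.78030462, -1.05044862],
       [-0.01147171,  0.79547522,  
[... 441 characters left out ...]
0e-02],
       [ 1.92404502e-02,  1.49188714e-01,  9.88621532e-01,
         1.92311144e+00],
       [ 0.00000000e+00,  0.00000000e+00,  0.00000000e+00,
         1.00000000e+00]])}
{'intrinsics': array([[350.80192128,   0.        , 279.54204379],
       [  0.        , 350.80192128, 211.91726987],
       [  0.        ,   0.        ,   1.        ]]), 'mount': array([[ 3.40615659e-04,  9.54507135e-01,  2.98187883e-01,
         7.55457852e-02],
       [ 9.99999866e-01, -4.41324480e-04,  2.70405861e-04,
         5.66243457e-04],
       [ 3.89701937e-04,  2.98187751e-01, -9.54507157e-01,
        -1.24544645e-01],
       [ 0.00000000e+00,  0.00000000e+00,  0.00000000e+00,
         1.00000000e+00]])}
```

View pics/side0.png

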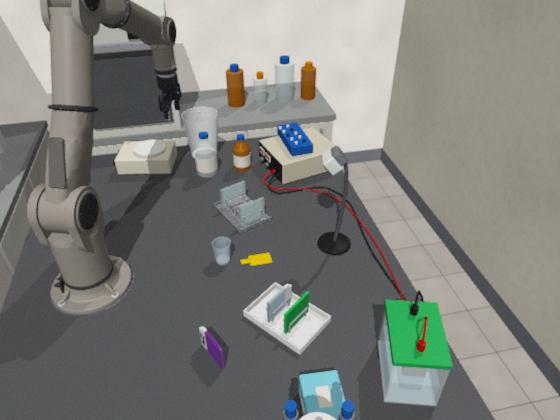

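View pics/top0.png

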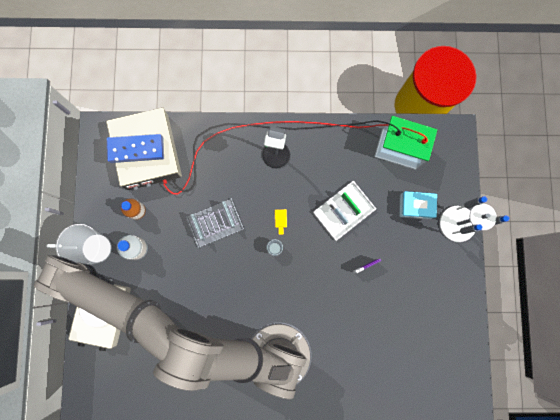

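Side view: tray at (287,317) holds the cassette (280,302) and dam (297,312); the rack is at (243,208), the reader base at (334,243) and its head at (334,160). A purple look-alike lies at (212,347). Next I'll measure these and zoom in.

```bash
cat > h.py <<'E'
import numpy as np,cv2
def load(n):
    z=np.load(n+".npz");return z["p"],z["d"],z["K"],z["T"]
def cloud(d,K,T):
    v,u=np.mgrid[:d.shape[0],:d.shape[1]]
    P=np.stack([(u-K[0,2])/K[0,0]*d,-(v-K[1,2])/K[1,1]*d,-d],-1)
    return P@T[:3,:3].T+T[:3,3]
def proj(X,K,T):
    c=(np.asarray(X)-T[:3,3])@T[:3,:3]
    return np.stack([K[0,0]*c[...,0]/-c[...,2]+K[0,2],K[1,2]-K[1,1]*c[...,1]/-c[...,2]],-1)
def rect(P):
    (c,s,a)=cv2.minAreaRect((P[:,:2]*1000).astype(np.float32));return np.round(c,1),np.round(s,1),round(a,1)
E
python3 - <<'E'
from h import *
ims=[]
for n,box in(("top",[(185,195,65,55),(308,175,75,70)]),("side",[(205,175,75,60),(235,280,100,75)])):
    p,d,K,T=load(n);X=cloud(d,K,T)
    for x,y,w,h in box: ims.append(cv2.resize(p[y:y+h,x:x+w],(400,300),interpolation=cv2.INTER_CUBIC))
    hsv=cv2.cvtColor(p,cv2.COLOR_RGB2HSV).astype(int);ok=d>0
    print(n,"bench z",np.median(X[250:300,280:330,2]) )
    x,y,w,h=box[1];M=np.zeros(d.shape,bool);M[y:y+h,x:x+w]=1;M&=ok
    g=M&(hsv[...,0]>45)&(hsv[...,0]<85)&(hsv[...,1]>120)
    G=X[g];print("green",len(G),rect(G),G[:,2].min(),G[:,2].max()); t=G[G[:,2]>.07];print(" top",len(t),rect(t),t.mean(0))
    c=M&~g&(X[...,2]>.055);C=X[c];C=C[C[:,2]<.12];print("cass",len(C),rect(C),C.mean(0),C[:,2].max())
    w_=M&(X[...,2]>.01)&(X[...,2]<.03)&(hsv[...,1]<40)&(hsv[...,2]>150);print("rim",rect(X[w_]),w_.sum())
    x,y,w,h=box[0];M=np.zeros(d.shape,bool);M[y:y+h,x:x+w]=1;M&=ok
    R=X[M&(X[...,2]>.06)&(X[...,2]<.12)];print("plates",len(R),rect(R))
    for s in(0,1):
        pass
    R=X[M&(X[...,2]>.002)&(X[...,2]<.02)];print("rackbase",len(R),rect(R))
    H=X[ok&(X[...,2]>.25)&(X[...,2]<.42)&(X[...,0]>.55)&(X[...,0]<.95)&(abs(X[...,1])<.2)]
    print("head",len(H),H.min(0),H.max(0),np.median(H,0))
    B=X[ok&(hsv[...,2]<60)&(X[...,2]>.004)&(X[...,2]<.04)&(X[...,0]>.6)&(X[...,0]<.95)&(abs(X[...,1]-.03)<.1)]
    print("base",len(B),B.min(0),B.max(0)) if len(B) else 0
cv2.imwrite("pics/z.png",np.vstack([np.hstack(ims[:2]),np.hstack(ims[2:])])[:,:,::-1])
E
```

```text
top bench z -0.0004106141678583697
green 112 (array([ 568.3, -275.6]), array([93.9,  6.9]), 37.5) 0.011455171248576201 0.09536546395927936
 top 42 (array([ 567.9, -275.8]), array([93. ,  6.9]), 37.5) [ 0.56747336 -0.27577186  0.08264853]
cass 120 (array([ 548.3, -250. ]), array([97. , 79.6]), 39.7) [ 0.54027689 -0.23919165  0.07775133] 0.0923744100105015
rim (array([ 548. , -257.5]), array([140.9, 205.7]), 38.4) 326
plates 133 (array([501.1, 248.9]), array([ 99.6, 134.8]), 22.6)
rackbase 1319 (array([501.1, 239.6]), array([211.4, 250.6]), 0.3)
head 387 [ 0.71126927 -0.01598494  0.31389771] [0.78368483 0.05375425 0.37134053] [0.74212023 0.01746976 0.3477742 ]
base 145 [ 0.71677906 -0.03699918  0.00434394] [0.80361423 0.06242115 0.02939654]
side bench z 0.0005148648367512276
green 401 (array([ 585.3, -250.2]), array([162.8,  38.6]), 55.5) -0.0033755040800347302 0.08946743720638106
 top 142 (array([ 569.3, -279.2]), array([101.3,  10.3]), 39.3) [ 0.56699085 -0.28059149  0.08053284]
cass 268 (array([ 550.5, -253.7]), array([104.4,  69.1]), 37.3) [ 0.53119102 -0.23885959  0.07390699] 0.09021942888679746
rim (array([ 546.3, -256.8]), array([145.3, 204.1]), 38.7) 696
plates 363 (array([499.9, 246.8]), array([103.5, 142.6]), 22.8)
rackbase 1152 (array([492.3, 305.2]), array([369.6, 300.7]), 77.8)
head 591 [ 0.71000338 -0.0231394   0.25042457] [0.79440229 0.05302936 0.36681879] [ 0.74476728 -0.0055518   0.3378734 ]
base 561 [ 0.71491467 -0.06591351  0.00419278] [0.88687004 0.0996095  0.03987446]
```

View pics/z.png

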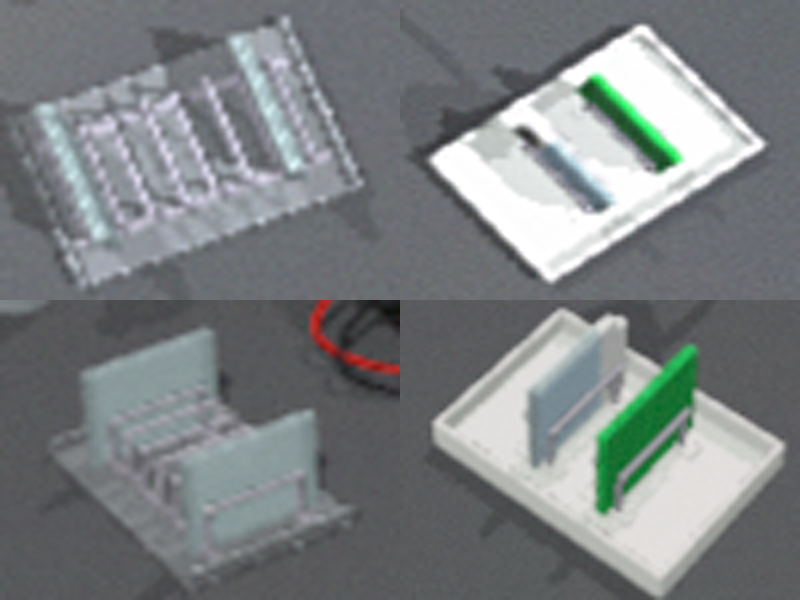

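Zoomed crops: the cassette's frosted, notched end is the far one (top crop (530,135), side crop (610,320)). No label shows on the face towards the side camera, so the label is on the other (+y) face. The long axes are at about 38.5° (tray) and 22.6° (rack). I'll use the tool with y along cassette +y (128.5°) throughout and start moving.

```bash
python3 -m creep '[[-0.1,17,-55,0,0,0,0.07],[-0.1,17,-55,0,0,0,0.07],[-0.1,17,-55,0,0,0,0.07],[-0.1,17,-55,0,0,0,0.07],[-0.1,17,-55,0,0,0,0.07]]' 40; python3 -m creep '[[-0.1,17,-55,0,0,0,0.07],[-0.1,17,-55,0,0,0,0.07],[-0.1,17,-55,0,0,0,0.07],[-0.1,17,-55,0,0,0,0.07],[-0.1,17,-55,0,0,0,0.07]]'
python3 - <<'E'
from h import *
from station import *
o=get_obs();print(o["q"].round(2),o["eef_pos"].round(3),o["tool_rot"].round(3),o["gripper_width"])
# reader fit
for n in("top","side"):
    p,d,K,T=load(n);X=cloud(d,K,T);hsv=cv2.cvtColor(p,cv2.COLOR_RGB2HSV).astype(int)
    m=(d>0)&(X[...,2]>.25)&(X[...,2]<.42)&(X[...,0]>.6)&(X[...,0]<.9)&(abs(X[...,1])<.12)
    w=m&(hsv[...,1]<60)&(hsv[...,2]>150);P=X[w];print(n,"white",len(P),rect(P),P.min(0),P.max(0))
    b=(d>0)&(hsv[...,2]<45)&(abs(X[...,2]-.012)<.014)&(X[...,0]>.66)&(X[...,0]<.87)&(abs(X[...,1]-.015)<.075)
    B=X[b];c,r=cv2.minEnclosingCircle((B[:,:2]*1000).astype(np.float32));print("base",len(B),c,r,np.median(B,0))
    if n=="top": cv2.imwrite("pics/r.png",np.hstack([cv2.resize(p[115:175,245:305],(400,400),interpolation=cv2.INTER_CUBIC),np.zeros((400,400,3),np.uint8)])[:,:,::-1])
    else:
        a=cv2.imread("pics/r.png");a[:,400:]=cv2.resize(p[140:200,305:365],(400,400),interpolation=cv2.INTER_CUBIC)[:,:,::-1];cv2.imwrite("pics/r.png",a)
E
```

```text
t: 0.72
eef_pos: [0.3806, 0.3299, 0.2498]
tool_rot: [-0.0, 0.05, 0.999, -0.0]
contact_force: [0.8, 0.2, 0.9]
gripper_width: 0.452
grasp_force: 0.0
t: 1.35
eef_pos: [0.4654, 0.0552, 0.25]
tool_rot: [0.0, -0.125, 0.992, 0.0]
contact_force: [1.7, 0.6, 0.6]
gripper_width: 0.453
grasp_force: 0.0
[-0.45  0.13  0.22  2.04 -0.03  0.97  1.61] [0.465 0.055 0.25 ] [ 0.    -0.125  0.992  0.   ] 0.4533748627027127
top white 276 (array([738.2,  18.9]), array([68.7, 51.3]), 86.2) [ 0.71126927 -0.01598494  0.31725086] [0.76551426 0.05375425 0.37134053]
base 4 (769.0170288085938, 14.575230598449707) 50.04467010498047 [0.76184189 0.02457029 0.01027729]
side white 308 (array([751.8,  13.8]), array([71.5, 77.2]), 80.3) [ 0.71000338 -0.0231394   0.29782157] [0.78930211 0.05302936 0.36494366]
base 401 (765.2423095703125, 4.253981113433838) 53.54579162597656 [0.75336614 0.00372211 0.01406857]
```

View pics/r.png

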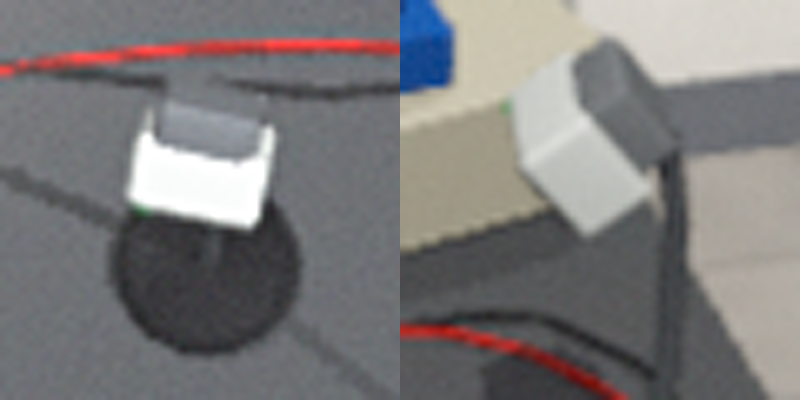

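Top crop: the reader base is centred at about pixel (276,154). The head's front edge tilts with its right side nearer the robot, so the yaw is roughly -10°. Next I'll fit it properly and look down with the wrist camera on the way.

```bash
cat > fit.py <<'E'
from h import *
from scipy.optimize import differential_evolution as DE
V=[]
for n in("top","side"):
    p,d,K,T=load(n);X=cloud(d,K,T)
    m=((d>0)&(X[...,2]>.24)&(X[...,2]<.42)&(X[...,0]>.6)&(X[...,0]<.9)&(abs(X[...,1])<.12)).astype(np.uint8)
    m=cv2.morphologyEx(m,cv2.MORPH_OPEN,np.ones((7,7)));V.append((m,K,T));print(n,m.sum())
def axes(psi):
    a=np.radians(40);f=np.array([-np.cos(psi),-np.sin(psi),0]);u=np.array([0,0,1.])
    z=np.cos(a)*f-np.sin(a)*u;x=np.sin(a)*f+np.cos(a)*u;return x,np.cross(z,x),z
def box(v):
    x,y,z=axes(v[2]);o=np.array([v[0],v[1],.31])
    return np.array([o+i*.026*x+j*.033*y-k*.06*z for i in(-1,1) for j in(-1,1) for k in(0,1)])
def cost(v):
    c=0
    for m,K,T in V:
        S=4;u0,v0=(240,110) if m is V[0][0] else (300,120)
        a=np.zeros((100*S,100*S),np.uint8);q=(proj(box(v),K,T)-[u0-.5,v0-.5])*S
        cv2.fillConvexPoly(a,cv2.convexHull(q.astype(np.float32)).astype(np.int32),1)
        b=cv2.resize(m[v0:v0+100,u0:u0+100],None,fx=S,fy=S,interpolation=cv2.INTER_LINEAR if 0 else cv2.INTER_NEAREST)
        c+=1-(a&b).sum()/(a|b).sum()
    return c
r=DE(cost,[(.66,.8),(-.05,.08),(-.6,.6)],seed=1,maxiter=60);print(r.x,np.degrees(r.x[2]),r.fun)
for s in(-15,-10,-5,0,5): 
    v=r.x.copy();v[2]=np.radians(s);print(s,cost(v))
# base circle by grid in top
p,d,K,T=load("top");g=p.max(2)
t=np.linspace(0,2*np.pi,60);best=[]
for bx in np.arange(.73,.80,.002):
  for by in np.arange(-.02,.05,.002):
    f=lambda R:np.mean([g[int(round(b)),int(round(a))] for a,b in proj(np.c_[bx+R*np.cos(t),by+R*np.sin(t),0*t+.008],K,T)][15:46])
    best.append((f(.062)-f(.046),bx,by))
print(sorted(best)[-4:])
E
python3 fit.py
python3 -m creep '[[-0.1,17,-55,0,0,0,0.07],[-0.1,17,-55,0,0,0,0.07],[-0.1,17,-55,0,0,0,0.07],[-0.1,17,-55,0,0,0,0.07],[-0.1,17,-55,0,0,0,0.07]]'; python3 -m creep '[[-0.1,0,-30,0,0,0,0.06],[-0.1,0,0,0,0,0,0],[-0.1,0,0,0,0,0,0]]'
cat > wr.py <<'E'
from h import *
from station import *
from scipy.spatial.transform import Rotation as R
def wrist(name):
    o=get_obs();p,d=read_camera("wrist");c=camera_params("wrist")
    q=o["tool_rot"];W=np.eye(4);W[:3,:3]=R.from_quat(np.r_[q[1:],q[0]]).as_matrix();W[:3,3]=o["eef_pos"]
    T=W@c["mount"];np.savez(name+".npz",p=p,d=d,K=c["intrinsics"],T=T);cv2.imwrite(f"pics/{name}.png",p[:,:,::-1])
    y=W[:3,1];print(o["t"],o["eef_pos"].round(4),"tooly deg",np.degrees(np.arctan2(y[1],y[0])).round(2),o["q"].round(2));return p,d,c["intrinsics"],T
E
python3 -c "
from wr import *
wrist('w1')"
```

```text
top 341
side 482
[ 0.72638196  0.01947442 -0.06439202] -3.689391253113737 0.5252261108727703
-15 0.5769721995262016
-10 0.552873382257011
-5 0.5402182823395351
0 0.5456236215882516
5 0.5913041858679683
[(np.float64(59.83870967741936), np.float64(0.766), np.float64(0.013999999999999974)), (np.float64(60.41935483870968), np.float64(0.766), np.float64(0.011999999999999972)), (np.float64(61.25806451612903), np.float64(0.764), np.float64(0.011999999999999972)), (np.float64(62.322580645161295), np.float64(0.764), np.float64(0.013999999999999974))]
t: 1.98
eef_pos: [0.5506, -0.2195, 0.2497]
tool_rot: [-0.0, -0.296, 0.955, 0.0]
contact_force: [0.9, 0.1, 0.0]
gripper_width: 0.453
grasp_force: 0.0
t: 2.35
eef_pos: [0.5502, -0.2469, 0.2496]
tool_rot: [-0.0, -0.323, 0.946, 0.001]
contact_force: [-0.2, 0.6, -0.3]
gripper_width: 0.452
grasp_force: 0.0
2.35 [ 0.5502 -0.2469  0.2496] tooly deg 127.66 [ 0.05  0.37  0.34  1.75 -0.14  1.04  2.68]
```

View pics/w1.png

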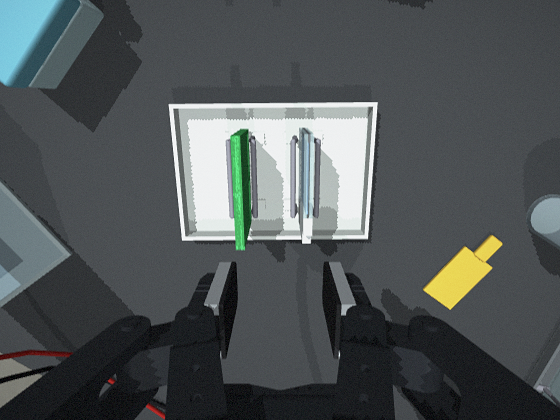

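Wrist view: the dam is at (240,130–250). The cassette is at (305,130–240), frosted end at the bottom (+x side). Now for the tops.

```bash
python3 - <<'E'
from h import *
p,d,K,T=load("w1");X=cloud(d,K,T);hsv=cv2.cvtColor(p,cv2.COLOR_RGB2HSV).astype(int);ok=d>0
def line(P,n):
    c=P.mean(0);u,s,v=np.linalg.svd(P[:,:2]-c[:2]);a=v[0]*np.sign(v[0][0]);t=(P[:,:2]-c[:2])@a
    print(n,len(P),"axis deg",np.degrees(np.arctan2(a[1],a[0])).round(2),"ext",t.min().round(4),t.max().round(4),"mid",(c[:2]+a*(t.min()+t.max())/2).round(4),"z",c[2].round(4),"rms",(s[1]/len(P)**.5).round(4))
reg=(slice(100,260),slice(165,385))
m=np.zeros(d.shape,bool);m[reg]=1;m&=ok
g=m&(hsv[...,0]>45)&(hsv[...,0]<85)&(hsv[...,1]>100)
line(X[g&(X[...,2]>.078)],"dam")
c=m&~g&(X[...,2]>.076)&(X[...,2]<.1);c[:,:275]=0
line(X[c],"cass"); print(rect(X[g&(X[...,2]>.078)]),rect(X[c]))
w=m&(X[...,2]>.015)&(X[...,2]<.027);print("rim",rect(X[w]))
E
```

```text
dam 1128 axis deg 38.15 ext -0.0477 0.0527 mid [ 0.572  -0.2754] z 0.0845 rms 0.0024
cass 928 axis deg 38.25 ext -0.0419 0.0465 mid [ 0.5298 -0.2328] z 0.0839 rms 0.0026
(array([ 572.1, -275.5]), array([100.4,   8.2]), 38.2) (array([ 529.7, -232.6]), array([88.5,  8.1]), 38.3)
rim (array([ 549.8, -255.1]), array([140.4, 200.7]), 38.1)
```

```bash
python3 -m creep '[[-0.1,22,-28.5,-30,0,0,0.009],[-0.1,0,0,-50,0,0,0],[-0.1,0,0,-50,0,0,0],[-0.1,0,0,0,0,0,0]]' ; python3 -m creep '[[-0.1,0,0,-30,0,0,0],[-0.1,0,0,-17,0,0,0],[-0.1,0,0,0,0,0,0],[-1,0,0,0,0,0,0],[-1,0,0,0,0,0,0]]' 40;python3 -m creep '[[-1,0,0,0,0,0,0],[-1,0,0,0,0,0,0],[-1,0,0,0,0,0,0]]'
```

```text
t: 2.9
eef_pos: [0.57, -0.2733, 0.1165]
tool_rot: [-0.003, -0.328, 0.945, 0.003]
contact_force: [-0.8, 0.4, 1.1]
gripper_width: 0.453
grasp_force: 0.0
t: 3.52
eef_pos: [0.5732, -0.2769, 0.0744]
tool_rot: [0.001, -0.327, 0.945, -0.001]
contact_force: [0.2, 0.9, 4.3]
gripper_width: 0.088
grasp_force: 43.4
t: 3.9
eef_pos: [0.5732, -0.2769, 0.0744]
tool_rot: [0.001, -0.327, 0.945, -0.001]
contact_force: [-0.5, 1.0, 5.5]
gripper_width: 0.084
grasp_force: 43.7
```

```bash
python3 -m creep '[[-1,0,0,40,0,0,0],[-1,0,0,60,0,0,0],[-1,0,0,60,0,0,0],[-1,-8,55,15,0,0,-0.05],[-1,-8,58,0,0,0,-0.05]]' ; python3 -m creep '[[-1,-8,60,0,0,0,-0.05],[-1,-8,60,0,0,0,-0.05],[-1,-8,60,0,0,0,-0.05],[-1,-8,55,0,0,0,-0.022],[-1,0,0,0,0,0,0]]';python3 -m creep '[[-1,0,0,0,0,0,0],[-1,0,0,0,0,0,0]]'
python3 -c "
from wr import *
wrist('w2')"
```

```text
t: 4.53
eef_pos: [0.5568, -0.1633, 0.2502]
tool_rot: [0.002, -0.277, 0.961, -0.001]
contact_force: [0.7, 0.7, -1.5]
gripper_width: 0.087
grasp_force: 42.6
t: 5.15
eef_pos: [0.5232, 0.077, 0.248]
tool_rot: [-0.0, -0.2, 0.98, 0.001]
contact_force: [0.3, -0.7, -0.6]
gripper_width: 0.083
grasp_force: 42.6
t: 5.4
eef_pos: [0.5245, 0.0696, 0.2481]
tool_rot: [-0.0, -0.194, 0.981, -0.0]
contact_force: [0.9, 0.1, -1.2]
gripper_width: 0.088
grasp_force: 42.6
5.4 [0.5245 0.0696 0.2481] tooly deg 112.42 [-0.49  0.24  0.28  1.92 -0.08  0.99  1.79]
```

View pics/w2.png

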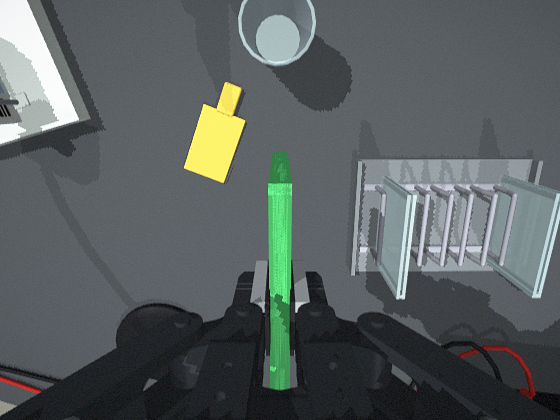

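Wrist view: the dam is held straight, and the rack is at (360–545,160–275) with both inner slots free. Measuring the rack.

```bash
python3 - <<'E'
from h import *
p,d,K,T=load("w2");X=cloud(d,K,T);ok=d>0
m=np.zeros(d.shape,bool);m[140:310,345:560]=1;m&=ok
P=X[m&(X[...,2]>.077)&(X[...,2]<.095)]
print("tops",rect(P),P[:,2].mean())
b=X[m&(X[...,2]>.038)&(X[...,2]<.054)]
a=np.radians(22.5);e=np.array([np.cos(a),np.sin(a)]);f=np.array([-e[1],e[0]])
c0=np.array([.5005,.2478])
s=(P[:,:2]-c0)@f;t=(P[:,:2]-c0)@e
for lo,hi in((-.1,0),(0,.1)):
    k=(s>lo)&(s<hi)
    if k.any(): print("plate",k.sum(),rect(P[k]),np.median(s[k]),t[k].min(),t[k].max())
s2=(b[:,:2]-c0)@f;t2=(b[:,:2]-c0)@e
k=abs(t2)<.045
h,ed=np.histogram(s2[k],np.arange(-.08,.0801,.002));print([(round(x*1000+1),int(n)) for x,n in zip(ed,h) if n])
r=X[m&(X[...,2]>.044)&(X[...,2]<.054)];
for lo,hi in((-.035,-.021),(-.021,-.007),(.007,.021),(.021,.035)):
    q=r[(((r[:,:2]-c0)@f)>lo)&(((r[:,:2]-c0)@f)<hi)]
    if len(q)>10: print("hoop",len(q),rect(q),q[:,2].max())
bb=X[m&(X[...,2]>.001)&(X[...,2]<.012)];print("base",rect(bb))
# dam held
hsv=cv2.cvtColor(p,cv2.COLOR_RGB2HSV).astype(int)
g=ok&(hsv[...,0]>45)&(hsv[...,0]<85)&(hsv[...,1]>100);G=X[g];G=G[G[:,2]>.1]
print("dam z",np.percentile(G[:,2],[1,5,50,95,99]));D=G[G[:,2]>np.percentile(G[:,2],95)-.006];print(rect(D))
D=G[G[:,2]<.24];print(len(D),rect(D))
E
```

```text
tops (array([502.1, 249.8]), array([100.9, 136. ]), 22.8) 0.08280761649759194
plate 1275 (array([526.7, 191.5]), array([100.7,   9.4]), 22.4) -0.06340059590898414 -0.04765077743611276 0.05304736362951659
plate 1556 (array([477.9, 307.4]), array([100.9,  10.9]), 22.4) 0.0608636245891577 -0.04854157019604795 0.052331037257963856
[(-77, 22), (-75, 196), (-73, 140), (-71, 29), (-67, 306), (-65, 151), (-35, 35), (-33, 213), (-31, 132), (-29, 26), (-13, 6), (-11, 198), (-9, 165), (-7, 71), (7, 54), (9, 230), (11, 133), (13, 19), (29, 9), (31, 239), (33, 163), (35, 61), (49, 66), (51, 276), (53, 107), (55, 16), (59, 536), (61, 432)]
hoop 378 (array([512.6, 218.3]), array([76.4,  5.7]), 22.8) 0.04877856323826235
hoop 375 (array([503.7, 238.9]), array([75.8,  4.9]), 22.4) 0.04859938962807375
hoop 400 (array([496.5, 257. ]), array([75.7,  6. ]), 22.6) 0.04847778267031094
hoop 386 (array([487.7, 277.6]), array([76.1,  5.2]), 22.5) 0.0484194734275219
base (array([505.1, 281.2]), array([202.1, 269.8]), 22.5)
dam z [0.19432934 0.22875036 0.25823736 0.25924274 0.25988841]
(array([519.9,  68.4]), array([71.4, 67.3]), 66.3)
374 (array([496.5,  58.6]), array([40.1,  9.9]), 20.9)
```

```bash
python3 -m creep '[[-1,-5.5,53,0,0,0,0],[-1,-5.5,53,0,0,0,0],[-1,-5.5,53,-20,0,0,0],[-1,0,0,-50,0,0,0],[-1,0,0,-20,0,0,0]]' ; python3 -m creep '[[-1,0,0,-10,0,0,0],[-1,0,0,0,0,0,0],[-1,0,0,0,0,0,0]]'
```

```text
t: 6.08
eef_pos: [0.5066, 0.2294, 0.1553]
tool_rot: [-0.002, -0.196, 0.981, -0.001]
contact_force: [-0.5, 0.2, -0.6]
gripper_width: 0.084
grasp_force: 42.6
t: 6.45
eef_pos: [0.5087, 0.2305, 0.1491]
tool_rot: [0.001, -0.195, 0.981, 0.0]
contact_force: [-0.3, -0.8, -0.8]
gripper_width: 0.083
grasp_force: 42.6
```

```bash
python3 -m creep '[[-1,-0.5,-2,0,0,0,0],[-1,0,0,-20,0,0,0],[-1,0,0,-15,0,0,0],[-1,0,0,-10,0,0,0],[-1,0,0,0,0,0,0]]' ; python3 -m creep '[[-1,0,0,-12,0,0,0],[-1,0,0,-10,0,0,0],[-1,0,0,-6,0,0,0],[-1,0,0,0,0,0,0],[-1,0,0,0,0,0,0]]'
```

```text
t: 7.08
eef_pos: [0.5069, 0.2283, 0.1024]
tool_rot: [-0.001, -0.196, 0.981, -0.0]
contact_force: [0.3, 0.9, -1.2]
gripper_width: 0.086
grasp_force: 42.6
t: 7.7
eef_pos: [0.5074, 0.2285, 0.0749]
tool_rot: [0.0, -0.196, 0.981, -0.0]
contact_force: [0.2, -0.6, -1.5]
gripper_width: 0.085
grasp_force: 42.8
```

```bash
python3 -m creep '[[-1,0,0,-1.5,0,0,0],[-1,0,0,0,0,0,0],[-0.4,0,0,0,0,0,0],[-0.4,0,0,0,0,0,0],[-0.4,0,0,0,0,0,0]]' ; python3 -m creep '[[-0.4,0,0,10,0,0,0],[-0.4,0,0,30,0,0,0],[-0.4,0,0,50,0,0,0],[-0.4,0,0,60,0,0,0],[-0.4,0,-20,30,0,0,0]]'; python3 -m creep '[[-0.4,5,-60,0,0,0,0.04],[-0.4,5,-50,0,0,0,0.04],[-0.4,0,0,0,0,0,0]]'
python3 - <<'E'
from wr import *
p,d,K,T=wrist('w3');X=cloud(d,K,T)
hsv=cv2.cvtColor(p,cv2.COLOR_RGB2HSV).astype(int);g=(d>0)&(hsv[...,0]>45)&(hsv[...,0]<85)&(hsv[...,1]>100)
G=X[g];print(len(G),np.percentile(G[:,2],[1,50,99]));G=G[G[:,2]>.078];print(rect(G))
p,d=read_camera("top");c=camera_params("top");X=cloud(d,c["intrinsics"],c["cam_to_world"]);cv2.imwrite("pics/t2.png",p[:,:,::-1])
E
```

```text
t: 8.32
eef_pos: [0.5073, 0.2285, 0.0734]
tool_rot: [-0.0, -0.196, 0.981, -0.0]
contact_force: [0.6, -1.1, 0.1]
gripper_width: 0.302
grasp_force: 0.0
t: 8.95
eef_pos: [0.5083, 0.2103, 0.2577]
tool_rot: [0.003, -0.197, 0.98, 0.001]
contact_force: [0.9, -0.3, -0.7]
gripper_width: 0.305
grasp_force: 0.0
t: 9.32
eef_pos: [0.5176, 0.0935, 0.2545]
tool_rot: [0.0, -0.231, 0.973, -0.001]
contact_force: [-0.4, 0.9, -0.0]
gripper_width: 0.302
grasp_force: 0.0
9.325 [0.5176 0.0935 0.2545] tooly deg 116.73 [-0.52  0.23  0.26  1.92 -0.07  1.    1.81]
3446 [0.00517592 0.06415842 0.08568861]
(array([503.6, 157.2]), array([193.7,  92.9]), 86.7)
```

```bash
python3 - <<'E'
from h import *
p,d,K,T=load("w3");X=cloud(d,K,T)
hsv=cv2.cvtColor(p,cv2.COLOR_RGB2HSV).astype(int);g=(d>0)&(hsv[...,0]>45)&(hsv[...,0]<85)&(hsv[...,1]>100)&(np.hypot(X[...,0]-.508,X[...,1]-.229)<.07)
G=X[g];print(len(G),np.percentile(G[:,2],[1,50,99]));G=G[G[:,2]>.078];print("dam top",rect(G),G[:,2].mean())
for n in("top","side"):
    p,d,K,T=load(n);X=cloud(d,K,T);hsv=cv2.cvtColor(p,cv2.COLOR_RGB2HSV).astype(int)
    m=(d>0)&(X[...,2]>.29)&(X[...,2]<.42)&(X[...,0]>.66)&(X[...,0]<.85)&(abs(X[...,1]-.015)<.08)
    if n=="top":
        w=m&(hsv[...,2]>200);w=cv2.erode(w.astype(np.uint8),np.ones((3,3)))>0
        P=X[w];c=P.mean(0);v=np.linalg.svd(P-c)[2][2];v*=np.sign(v[2]);print("top face",len(P),c,v,"elev",np.degrees(np.arcsin(v[2])),"az",np.degrees(np.arctan2(v[1],v[0])))
        # front edge line in image: lowest bright pixel per column
        u=[];vv=[]
        for cc in range(258,290):
            r=np.where(hsv[115:165,cc,2]>190)[0]
            if len(r)>3:u.append(cc);vv.append(r.max()+115)
        print(list(zip(u,vv)))
    else:
        P=X[m];print("side sil",P.min(0),P.max(0))
E
```

```text
3421 [0.00571124 0.06417721 0.08556953]
dam top (array([507.6, 228.2]), array([100.5,   9.1]), 22.7) 0.08395941047126035
top face 111 [0.72779961 0.01853892 0.34320658] [-0.64970205  0.13054254  0.74889645] elev 48.49487508565468 az 168.63901841061508
[(265, np.int64(144)), (266, np.int64(145)), (267, np.int64(145)), (268, np.int64(145)), (269, np.int64(145)), (270, np.int64(146)), (271, np.int64(146)), (272, np.int64(146)), (273, np.int64(146)), (274, np.int64(146)), (275, np.int64(147)), (276, np.int64(147)), (277, np.int64(147)), (278, np.int64(147)), (279, np.int64(147)), (280, np.int64(148)), (281, np.int64(148)), (282, np.int64(148)), (283, np.int64(147)), (284, np.int64(143)), (285, np.int64(138))]
side sil [ 0.71000338 -0.0231394   0.29045094] [0.7912575  0.05302936 0.36681879]
```

Dam is seated: top 84 mm, centre (507.6, 228.2), yaw 22.7°. Reader yaw ≈ -11.4°, window ≈ (0.721, 0.020, 0.31). Now the cassette.

```bash
python3 -m creep '[[-0.1,1,-55.5,0,0,0,0.04],[-0.1,1,-55.5,0,0,0,0.04],[-0.1,1,-55.5,0,0,0,0.04],[-0.1,1,-55.5,0,0,0,0.04],[-0.1,1,-55,0,0,0,0.04]]'; python3 -m creep '[[-0.1,0,-55,0,0,0,0],[-0.1,0,0,-40,0,0,0],[-0.1,0,0,-50,0,0,0],[-0.1,0,0,0,0,0,0],[-0.1,0,0,0,0,0,0]]'
python3 - <<'E'
from wr import *
p,d,K,T=wrist('w4');X=cloud(d,K,T)
m=(d>0)&(np.hypot(X[...,0]-.5345,X[...,1]+.2291)<.06)&(X[...,2]>.076)&(X[...,2]<.095)
P=X[m];print(len(P),rect(P))
E
```

```text
t: 10.05
eef_pos: [0.5232, -0.1781, 0.2537]
tool_rot: [0.0, -0.333, 0.943, 0.0]
contact_force: [0.7, 1.2, -0.0]
gripper_width: 0.45
grasp_force: 0.0
t: 10.68
eef_pos: [0.5237, -0.2329, 0.165]
tool_rot: [0.001, -0.331, 0.943, -0.0]
contact_force: [-0.3, 0.0, 0.4]
gripper_width: 0.45
grasp_force: 0.0
10.675 [ 0.5237 -0.2329  0.165 ] tooly deg 128.71 [ 0.02  0.42  0.37  1.9  -0.2   0.85  2.74]
1403 (array([ 529.7, -232.3]), array([88.8,  7.6]), 38.3)
```

```bash
python3 -m creep '[[-0.1,-1,-5,-20,0,0,-0.007],[-0.1,0,0,-30,0,0,0],[-0.1,0,0,-25,0,0,0],[-0.1,0,0,-15,0,0,0],[-0.1,0,0,0,0,0,0]]'; python3 -m creep '[[-1,0,0,-1.5,0,0,0],[-1,0,0,0,0,0,0],[-1,0,0,0,0,0,0],[-1,0,0,0,0,0,0],[-1,0,0,0,0,0,0]]' 80;python3 -m creep '[[-1,0,0,20,0,0,0],[-1,0,0,40,0,0,0],[-1,0,0,50,0,0,0],[-1,0,0,50,0,0,0],[-1,-5,15,30,0,0,-0.1]]'
```

```text
t: 11.35
eef_pos: [0.5217, -0.2383, 0.0739]
tool_rot: [0.0, -0.328, 0.945, 0.0]
contact_force: [0.1, -0.5, 0.4]
gripper_width: 0.448
grasp_force: 0.0
t: 11.98
eef_pos: [0.5221, -0.2389, 0.0732]
tool_rot: [0.001, -0.327, 0.945, -0.0]
contact_force: [-1.1, 0.9, 5.7]
gripper_width: 0.075
grasp_force: 78.9
t: 12.6
eef_pos: [0.5167, -0.2249, 0.2649]
tool_rot: [0.001, -0.278, 0.961, -0.001]
contact_force: [0.5, 0.9, -2.1]
gripper_width: 0.076
grasp_force: 78.3
```

```bash
python3 -m creep '[[-1,0,22,0,0,0,-0.167],[-1,0,22,0,0,0,-0.167],[-1,0,22,0,0,0,-0.167],[-1,0,22,0,0,0,-0.167],[-1,0,22,0,0,0,-0.167]]'; python3 -m creep '[[-1,0,22,0,0,0,-0.167],[-1,0,22,0,0,0,-0.167],[-1,0,22,0,0,0,-0.167],[-1,0,22,0,0,0,-0.167],[-1,0,22,0,0,0,-0.167]]';python3 -m creep '[[-1,0,22,0,0,0,-0.167],[-1,0,22,0,0,0,-0.167],[-1,0,22,0,0,0,-0.167],[-1,0,22,0,0,0,-0.167],[-1,0,0,0,0,0,0]]'
```

```text
t: 13.22
eef_pos: [0.5158, -0.1127, 0.262]
tool_rot: [-0.0, 0.136, 0.991, 0.0]
contact_force: [0.8, 0.3, -2.1]
gripper_width: 0.075
grasp_force: 78.2
t: 13.85
eef_pos: [0.5159, -0.0028, 0.262]
tool_rot: [-0.0, 0.526, 0.85, 0.0]
contact_force: [0.6, 0.8, -1.8]
gripper_width: 0.08
grasp_force: 78.2
t: 14.48
eef_pos: [0.5159, 0.0864, 0.2618]
tool_rot: [-0.0, 0.773, 0.635, -0.0]
contact_force: [-0.5, 0.0, -1.1]
gripper_width: 0.081
grasp_force: 78.2
```

```bash
python3 -m creep '[[-1,0,0,0,-0.0277,-0.137,0],[-1,0,0,0,-0.0277,-0.137,0],[-1,0,0,0,-0.0277,-0.137,0],[-1,0,0,0,-0.0277,-0.137,0],[-1,0,0,0,-0.0277,-0.137,0]]'; python3 -m creep '[[-1,0,0,0,0,0,0],[-1,0,0,0,0,0,0]]'
cat > chk.py <<'E'
from wr import *
import sys
p,d,K,T=wrist(sys.argv[1])
o=get_obs();q=o["tool_rot"];W=R.from_quat(np.r_[q[1:],q[0]]).as_matrix();t=o["eef_pos"]
# cassette axes in tool: x=-tool x, y=tool y, z=-tool z ; TCP at cassette (-.015,0,.0693)
C=W@np.diag([-1,1,-1]);lab=t+C@(np.array([.036,.004,.034])-[-.015,0,.0693])
ps=np.radians(-11.4);a=np.radians(40);f=np.array([-np.cos(ps),-np.sin(ps),0]);u=np.array([0,0,1.])
z=np.cos(a)*f-np.sin(a)*u;x=np.sin(a)*f+np.cos(a)*u;H=np.c_[x,np.cross(z,x),z];w=np.array([.721,.021,.31])
print("label in head",(H.T@(lab-w)).round(4),"ang",np.arccos(-C[:,1]@z).round(3),"tilt",np.arccos(C[2,1]).round(3))
print("move mm",((w+.12*z-lab)*1000).round(1),"C",C.round(2).tolist())
print("rot needed",R.from_matrix(np.c_[np.cross(-z,x),-z,x]@C.T).as_rotvec().round(3))
# observed cassette plate in camera: points near the plate
X=cloud(d,K,T);L=(X-t)@C+[-.015,0,.0693]
m=(d>0)&(abs(L[...,1])<.02)&(L[...,0]>-.06)&(L[...,0]<.07)&(L[...,2]>-.02)&(L[...,2]<.1);Q=L[m]
print(len(Q),np.percentile(Q,[2,50,98],axis=0).round(4).tolist())
E
python3 chk.py w5
```

```text
t: 15.1
eef_pos: [0.5157, 0.0781, 0.2608]
tool_rot: [0.24, 0.74, 0.601, 0.185]
contact_force: [-0.3, -0.4, -1.4]
gripper_width: 0.081
grasp_force: 78.6
t: 15.35
eef_pos: [0.5165, 0.0785, 0.2611]
tool_rot: [0.239, 0.741, 0.601, 0.183]
contact_force: [0.5, -0.1, -0.6]
gripper_width: 0.081
grasp_force: 78.7
15.35 [0.5165 0.0785 0.2611] tooly deg -11.6 [-1.19 -0.03  0.7   2.32  0.89  0.54 -1.42]
label in head [ 0.0642 -0.0356  0.1925] ang 0.086 tilt 0.959
move mm [101.9  15.8  -2.6] C [[-0.21, 0.8, -0.56], [-0.98, -0.17, 0.13], [0.01, 0.57, 0.82]]
rot needed [-0.003 -0.087  0.015]
8987 [[-0.0503, -0.0157, 0.0276], [-0.0262, 0.0004, 0.0803], [0.0163, 0.0164, 0.0992]]
```

View pics/w5.png

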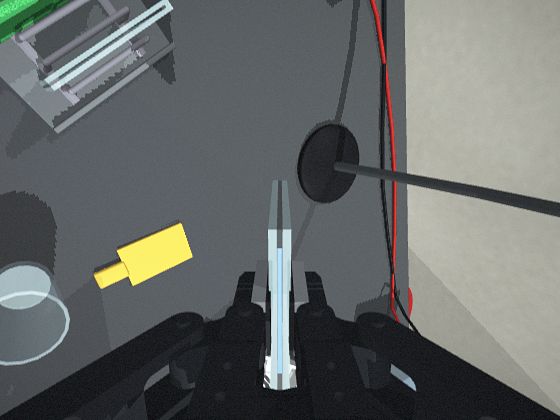

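The cassette is gripped square at its clear end, with the reader base at (328,163) and its neck clear on the right. Advancing.

```bash
python3 -m creep '[[-1,20,4,0,0,-0.03,0.005],[-1,24,4,0,0,-0.03,0.005],[-1,24,4,0,0,-0.03,0.005],[-1,20,4,0,0,0,0],[-1,10,0,0,0,0,0]]';python3 -m creep '[[-1,0,0,0,0,0,0],[-1,0,0,0,0,0,0]]'; python3 chk.py w6
python3 - <<'E'
from h import *
p,d,K,T=load("w5");X=cloud(d,K,T);g=p.max(2)
m=(d>0)&(X[...,2]>.003)&(X[...,2]<.03)&(g<60)&(abs(X[...,0]-.765)<.075)&(abs(X[...,1]-.013)<.075)
m=cv2.morphologyEx(m.astype(np.uint8),cv2.MORPH_OPEN,np.ones((5,5)))>0
P=X[m];print(len(P),P.min(0),P.max(0),cv2.minEnclosingCircle((P[:,:2]*1000).astype(np.float32)))
E
```

```text
t: 16.02
eef_pos: [0.6161, 0.0951, 0.2614]
tool_rot: [0.265, 0.727, 0.595, 0.219]
contact_force: [-0.1, -0.4, -1.4]
gripper_width: 0.08
grasp_force: 78.7
t: 16.27
eef_pos: [0.6141, 0.0946, 0.2608]
tool_rot: [0.265, 0.727, 0.594, 0.218]
contact_force: [-0.5, -0.1, -1.6]
gripper_width: 0.08
grasp_force: 78.7
16.275 [0.6141 0.0946 0.2608] tooly deg -11.56 [-1.08  0.2   0.72  2.19  0.89  0.32 -1.4 ]
label in head [0.0037 0.0003 0.1193] ang 0.003 tilt 0.87
move mm [ 1.7 -0.6 -3.3] C [[-0.2, 0.75, -0.63], [-0.98, -0.15, 0.12], [-0.0, 0.64, 0.76]]
rot needed [-0.003  0.003 -0.   ]
9022 [[-0.0502, -0.0154, 0.0276], [-0.0262, 0.0009, 0.0801], [0.0163, 0.0168, 0.0992]]
3501 [ 0.7189178  -0.04025208  0.00300551] [0.82621862 0.0685851  0.02888824] ((773.3855590820312, 14.136879920959473), 54.844905853271484)
```

```bash
python3 -m creep '[[-1,2,0,-2,0,0,0],[-1,0,0,0,0,0,0],[-1,0,0,0,0,0,0],[-1,0,0,0,0,0,0]]'; python3 -c "
from station import *
import cv2
p,d=read_camera('side');q,d=read_camera('top')
import numpy as np
a=cv2.resize(p[100:260,200:400],(400,320));b=cv2.resize(q[110:270,180:380],(400,320))
cv2.imwrite('pics/f.png',np.hstack([a,b])[:,:,::-1])"
```

```text
t: 16.82
eef_pos: [0.6161, 0.0952, 0.2588]
tool_rot: [0.265, 0.727, 0.595, 0.219]
contact_force: [0.6, -0.3, -2.0]
gripper_width: 0.075
grasp_force: 78.7
```

View pics/f.png

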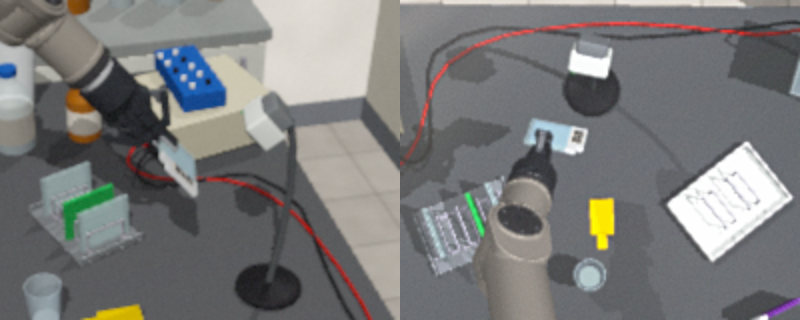

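The final view shows the dam upright in the rack (left crop (90,210)). The cassette is held with its label up, visible at right crop (578,137), in front of the reader head at (590,60) and clear of it.

```bash
python3 -c "
from station import *
print(hand_in())"
```

```text
the job is handed in; nothing more can be done
None
```

I handed the job in at about 17 s of robot time: the dam stands upright, let go, in an inner rack slot, and the cassette is held still by its clear end, label up and square to the reader, about 12 cm in front of it and centred by my measurements; nothing was bumped that I could see, and the hand-in gave no verdict.

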